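# Index the brass fitting to its next click and capture the picture

## Task

The brass fitting on the indexing head has been left part-way between two clicks. Rub a fingertip along the big knurled ring to turn the head clockwise (seen from above) until it clicks into its next stop, and no further, so that a flat of the hexagon squarely faces the microscope; only then press the button of the capture box fully down and let it come up again to save the picture. Do not touch the fitting, its collet nut or the microscope, and leave the capture box and the loose things on the bench standing where they are.

Things in the scene. Friction and masses are not known exactly. Their poses are not given: they have to be found in the camera images.
- rig: Aluminium base plate (310 x 140 x 12 mm) fixed to the bench, carrying the black indexing head and the microscope. Origin on the bench surface on the head's vertical axis; x points to the microscope, z up; plate from x -75 to +235 mm. The head's foot is 116 mm across up to 21 mm above the bench, 94 mm across up to 40 mm; white witness marks on the foot at -x and +x.
- ring_top (a point): Centre of the flat top of the head's knurled metal ring, on the vertical axis, 66 mm above the bench. The ring is a disc 92 mm across and 24 mm thick (upright rim from 42 to 66 mm above the bench), too wide to grip. Free to touch: its rim, and its top from 17 to 46 mm off the axis. Of six black radial lines on top, 60 degrees apart, one meets each white witness mark in a click.
- index_ring (a joint): Knurled ring's angle in rad, growing clockwise seen from above; clicks every 60 degrees (-1.047, 0, 1.047). Starts at rest between -0.76 and -0.28: the next click is 0. Very light friction (0.1 N at the rim), stays where left. A sprung roller resists from 0.2 rad before a click (2 N at the rim); from 0.07 before it on it pulls the ring in and centres it. Pushed past +0.10 it leaves the click.
- workpiece: The clamped work on top of the ring, turning with it: a dark steel collet nut 34 mm across and 12 mm high with the brass fitting standing in it, hexagon 22 mm across flats at the top. Origin on the ring's top face on the axis; the top of the hexagon is 37 mm above it (103 mm above the bench). Not to be touched.
- scope: Digital microscope on the rig: dark barrel 32 to 37 mm across along the rig's x axis, 94 mm above the bench, lens 73 mm from the head's axis, tail at 206 mm, held by a steel post (rig x 165, y 36 mm) 177 mm high. Origin and axes as those of the rig. Not to be touched.
- capture_box: Capture box: pale plastic box 85 x 65 x 29 mm (about 0.45 kg) standing loose on the bench with a push button in the middle of its top. Origin under its centre on the bench, z up.
- capture_button_top (a point): Centre of the top of the capture box's round grey button (26 mm across), 42 mm above the bench when up; the black bezel round it is 42 mm across, its top 10 mm lower. The button is pressed straight down.
- capture_button (a joint): Travel of the button in m: 0 up, 0.006 fully down (about 4.5 N of push); a spring brings it back.
- gauge_case: Closed wooden gauge-block case, 100 x 70 x 28 mm, loose. Origin under its centre.
- fitting_a: Loose brass fitting standing on its hexagon, 22 mm across flats (25 mm over corners), 45 mm high. Origin under its centre.
- fitting_b: Another loose brass fitting of the same kind, standing. Origin under its centre.
- fitting_c: Another loose brass fitting of the same kind, standing. Origin under its centre.
- ring_gauge: Loose steel ring gauge lying flat, 58 mm across, 22 mm high. Origin under its centre.
- micrometer: Loose digital micrometer lying flat, 170 mm long along its x axis (from -12 to +161 mm), 46 mm across in -y, 20 mm high. Origin on the bench under its anvil.
- caliper: Loose digital caliper lying flat, 230 mm long along its x axis, jaws to -y, 14 mm high. Origin under the middle of its beam.
There are look-alikes about, which are no part of the job. Leave any blue or pink look-alike of the capture_box alone.

How it is judged (in metres and radians):
On the way, in this order (a step that is already met when the one before it is completed fails the run):
1. the knurled ring sits in its next click (value of joint index_ring between -0.05 and 0.05 rad), for 0.3 s.
2. the capture button is pressed fully down with the ring in its click (all of step 1 and value of joint capture_button above 0.0048 m), for 0.05 s.
At the end, for the whole second after the job is handed in: The ring stands within 0.05 rad of its next click clockwise (joint value 0), the capture button has been pressed at least 4.8 mm down after that and is up again (within 1.5 mm), and the capture box stands on the bench within 20 mm of where it was, at rest (all of step 1 and value of joint capture_button below 0.0015 m and linear speed of capture_box below 0.01 m/s and distance of capture_box from where it was at the start of the episode below 0.02 m and height (world z) of capture_box below 0.004 m); the robot touches nothing.
It fails at once if the ring is turned on beyond its click, or back into the click before (value of joint index_ring above 0.16 rad or value of joint index_ring below -0.92 rad).
It fails at once if the button is pressed while the ring is out of its click (value of joint capture_button above 0.003 m and (value of joint index_ring below -0.08 rad or value of joint index_ring above 0.08 rad)).
It fails at once if the fitting, its collet nut or the microscope is touched (contact force between any of the fingers, the arm and workpiece above 0.5 N or contact force between any of the fingers, the arm and scope above 0.5 N).
It fails at once if the capture box is lifted, tipped or pushed away (height (world z) of capture_box above 0.006 m or angle between capture_box's own z axis and vertical above 0.15 rad or distance of capture_box from where it was at the start of the episode above 0.02 m).
It fails at once if another thing on the bench is moved or picked up (distance of any of gauge_case, fitting_a, fitting_b, fitting_c, ring_gauge, micrometer, caliper from where it was at the start of the episode above 0.015 m).
It also fails if it takes over 54 s, if anything falls off the work surface, if the arm or the gripper's body presses on something with over 40 N, if the wrist force passes 120 N, or if a joint passes its speed limit or range.

## Robot

A 6-joint arm with a two-finger parallel gripper is mounted at the origin on the work surface. World frame = base frame: x ahead of the robot, y to its left, z up, the work surface at z = 0. Lengths are in m, angles in degrees, forces in N, time in s.
With the tool pointing down it reaches from about 0.35 to 0.875 m from the base axis. Payload 4.2 kg.
Tool frame: the origin (TCP) lies midway between the tips of the shut fingers; the grasp point (between the pads) lies 19 mm behind it; z points along the fingers, y is the line along which they close (so a half turn about z gives the same grasp; the last joint's range is limited). The gripper opens to 87 mm and grips with 3 to 60 N. Pads are 19 mm wide; open, the fingers measure 117 mm over their backs; the gripper's body (75 mm by 190 mm) begins 51 mm behind the grasp point.
Start: joints at [87.926, 22.042, 0.453, 0, -68.411, -14.817], TCP at [0.182, 0.598, 0.223] pointing down, gripper open.
Joint ranges: [-179.83, 179.83], [-69.29, 118.12], [-61.27, 80.66], [-181.25, 117.63], [-171.15, -9.14], [-177.46, 177.46]. Speed limits (degrees/s): [159.86, 159.86, 180, 180, 180, 180].

## Interface

Orientations are given as a 3x3 rotation matrix whose columns are the frame's x, y, z axes.
In Python, from station import r, cams gives the robot as it stands.
- The arm moves only by the tool play_rows, never from a script. Its argument "commands" is text: rows parted by semicolons, each of 6 numbers parted by spaces: the shift along the world's x, y, z normalised to -1 to 1, where 1 is 30 mm, then the turn, a rotation vector about the world's x, y, z normalised to -1 to 1, where 1 is 0.15 rad. A call has 1 to 20 rows; each row shifts and turns the commanded pose from where the row before left it; what a row does not reach is not made up. A row lasts 1/10 s, in which the tool goes at most 50 mm and 8.59 degrees, less where a joint would pass 70% of its speed; a pose out of reach is approached as far as the arm can. A call with a number of a shift or a turn outside -1 to 1 is refused whole. A call with a gripper value outside its range is refused whole. "grip" is the finger opening in mm, from 0 to 87, set as the call begins (left out, the last holds). The fingers move at their own pace and stop on an object; the grip force is fixed at half the most. Time passes only in rows, so rows that do not move let the fingers close. It gives the time, the measured TCP pose, the force, the opening and the grip force at its end, in the units of the state.
- r.sense(): the state, without advancing time (a new reading comes with each control period).
- cams.capture(name): name is "side" or "top" or "wrist"; returns (picture, depth): 400x640x3 uint8, blue, green, red; 400x640 float32, m along the optical axis (not along the pixel's ray), 0 where there is no reading.
- cams.camera_info(name): a dict with "mtx" (3x3 intrinsics, pixels), "R" (3x3) and "t" (3): a world point X has camera coordinates R X + t. Camera axes: x right, y down, z forward; pixel columns grow to the right and rows downward; lengths in m; the calibration is good to about 2 mm. A picture is of the moment at which its call begins: read the wrist's pose just before it. camera_info takes no time and is no camera call; for the wrist camera it gives the pose at the moment of the call.
- r.finish_job(): hands the job in; it is judged then, once.
The state is a dict: "time_s": time; "joints": joint angles; "joint_velocities": joint speeds; "effort": joint torques, N m; "tcp_pos": TCP position; "ee_rot": TCP orientation; "wrist_force": force on the tool from outside, world axes, zero at the start; "moment": the same for the moment, N m; "gripper_width": opening from 0.0 (shut) to 1.0 (fully open); "gripper_force": force on a finger pad.
Only numpy, scipy, OpenCV 4.12 (cv2) and the standard library are available. Lean on these libraries where they do the work, as an engineer would, in place of code of your own. Each camera call takes 0.05 s, during which the arm holds its last target. There are 200 camera calls.

## Working session

There is one attempt and no reset: what is moved stays moved. The work goes in short steps, Python scripts to look and compute and a tool call to move; the robot and the scene stay as the last step left them, time stands still between calls to the robot, and variables do not carry over. Pictures are saved under pics/ and viewed, at most 10 in all, crops included, and the job is handed in when it is done.

Besides the shell and the picture viewer there is one more tool, called after "Request:" as a command line: name --argument value ..., lists and objects as JSON in quotes. play_rows: Moves the arm, as the interface text tells. Scaled input: -1 to 1 covers 30 mm each way for a shift and 0.15 rad each way for a turn. Its arguments: {"type":"object","properties":{"commands":{"type":"string"},"grip":{"type":"number"}},"required":["commands"]}

```bash
mkdir -p pics; python3 - <<'E'
from station import r, cams
import cv2, numpy as np
s=r.sense(); print(s['time_s'],s['tcp_pos'],s['ee_rot'],s['gripper_width'])
for n in ['top','side','wrist']:
    ci=cams.camera_info(n); im,d=cams.capture(n)
    cv2.imwrite(f'pics/{n}0.png',im); np.savez(f'pics/{n}0.npz',im=im,d=d,**{k:np.array(ci[k]) for k in('mtx','R','t')})
    print(n,np.round(ci['mtx'],1).tolist(),np.round(ci['R'],3).tolist(),np.round(ci['t'],3).tolist())
E
```

```text
0.0 [0.18140917 0.59747526 0.22145115] [[ 9.56798662e-01 -2.90750812e-01 -5.33832193e-04]
 [-2.90751284e-01 -9.56796328e-01 -2.11593874e-03]
 [ 1.04442227e-04  2.17973976e-03 -9.99997619e-01]] 1.001781010404577
top [[400.7, 0.0, 323.6], [0.0, 400.7, 193.8], [0.0, 0.0, 1.0]] [[-0.026, -0.999, -0.034], [-0.986, 0.031, -0.166], [0.167, 0.029, -0.986]] [-0.049, 0.545, 0.989]
side [[368.8, 0.0, 320.9], [0.0, 368.8, 196.2], [0.0, 0.0, 1.0]] [[0.986, -0.165, 0.009], [-0.112, -0.707, -0.698], [0.122, 0.687, -0.716]] [-0.524, 0.058, 0.89]
wrist [[338.1, 0.0, 315.0], [0.0, 338.1, 204.0], [0.0, 0.0, 1.0]] [[-0.291, -0.957, 0.002], [-0.927, 0.282, 0.246], [-0.236, 0.07, -0.969]] [0.624, -0.029, 0.389]
```

View pics/top0.png

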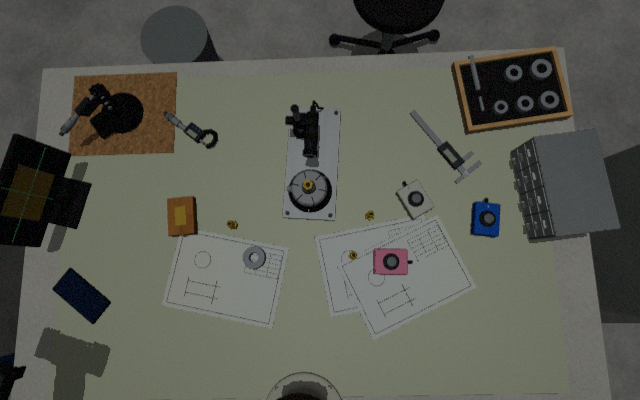

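View pics/side0.png

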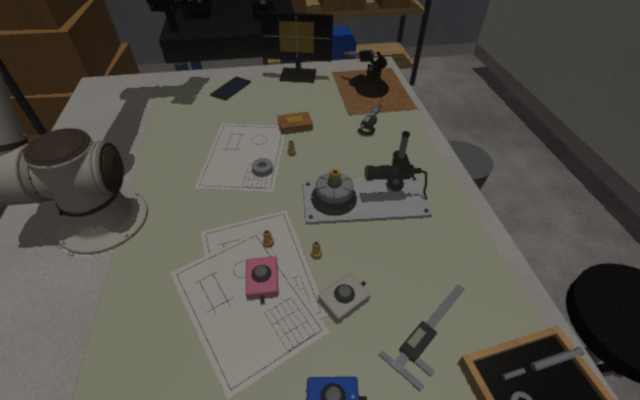

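The top view shows the rig with its head at about (309,188) and the microscope above it. The pale capture box is at (416,198), with pink and blue look-alikes at (391,261) and (487,218). The side view agrees: head at (335,188), pale box at (345,296).

```bash
cat > h.py <<'E'
import numpy as np, cv2
def load(n): return np.load(f'pics/{n}.npz')
def deproj(L,u,v,z):
    c=np.linalg.inv(L['mtx'])@np.array([u*z,v*z,z]); return L['R'].T@(c-L['t'])
def cloud(L):
    d=L['d']; v,u=np.indices(d.shape); 
    c=np.stack([(u-L['mtx'][0,2])*d/L['mtx'][0,0],(v-L['mtx'][1,2])*d/L['mtx'][1,1],d],-1)
    P=(c-L['t'])@L['R']; P[d<=0]=np.nan; return P
def proj(L,X):
    c=L['R']@np.asarray(X)+L['t']; p=L['mtx']@c; return p[:2]/p[2]
def rect(L,x0,x1,y0,y1,z,s):   # orthophoto at height z: rows x down from x1, cols y from y1 (s m/px)
    xs=np.arange(x1,x0,-s); ys=np.arange(y1,y0,-s)
    X=np.stack(np.broadcast_arrays(xs[:,None],ys[None],z),-1)
    c=X@L['R'].T+L['t']; p=c@L['mtx'].T; m=(p[...,:2]/p[...,2:]).astype(np.float32)
    return cv2.remap(L['im'],m[...,0],m[...,1],cv2.INTER_CUBIC)
E
python3 - <<'E'
from h import *
for n,cs in (('top0',{'head':(309,188),'box':(416,198)}),('side0',{'head':(335,188),'box':(345,296)})):
    L=load(n);P=cloud(L)
    for k,(u,v) in cs.items():
        Q=P[v-35:v+35,u-40:u+40].reshape(-1,3); Q=Q[~np.isnan(Q).any(1)]
        print(n,k,'centre px',P[v,u].round(3))
        for a,b in ((.008,.016),(.024,.032),(.037,.046),(.062,.07),(.095,.108)):
            q=Q[(Q[:,2]>a)&(Q[:,2]<b)]
            if len(q)>2: print('  ',a,b,len(q),'med',np.median(q,0).round(4),'mid',((q.min(0)+q.max(0))/2).round(4),'ext',np.ptp(q,axis=0).round(3))
L=load('wrist0'); cv2.imwrite('pics/w.png',L['im'])
E
```

```text
top0 head centre px [ 0.549 -0.032  0.104]
   0.008 0.016 1811 med [ 0.6032 -0.0346  0.0119] mid [ 0.5727 -0.029   0.012 ] ext [0.184 0.153 0.008]
   0.024 0.032 86 med [ 0.5296 -0.0333  0.0259] mid [ 0.5574 -0.024   0.028 ] ext [0.111 0.11  0.008]
   0.037 0.046 46 med [ 0.5272 -0.0431  0.0389] mid [ 0.5471 -0.0233  0.0414] ext [0.068 0.102 0.009]
   0.062 0.07 790 med [ 0.5571 -0.0286  0.0655] mid [ 0.5591 -0.0276  0.0659] ext [0.089 0.09  0.008]
   0.095 0.108 103 med [ 0.562  -0.0291  0.103 ] mid [ 0.5927 -0.0336  0.102 ] ext [0.09  0.034 0.012]
top0 box centre px [ 0.525 -0.301  0.045]
   0.008 0.016 46 med [ 0.5914 -0.4039  0.0124] mid [ 0.5499 -0.3357  0.0118] ext [0.144 0.16  0.008]
   0.024 0.032 629 med [ 0.526  -0.299   0.0288] mid [ 0.5255 -0.3012  0.028 ] ext [0.099 0.091 0.008]
   0.037 0.046 79 med [ 0.5262 -0.3008  0.0414] mid [ 0.5284 -0.3003  0.0414] ext [0.027 0.024 0.009]
side0 head centre px [ 0.557 -0.042  0.064]
   0.008 0.016 1555 med [ 0.6063 -0.0558  0.0119] mid [ 0.5774 -0.0289  0.012 ] ext [0.2   0.152 0.008]
   0.024 0.032 121 med [ 0.5408 -0.0681  0.0274] mid [ 0.5536 -0.041   0.028 ] ext [0.104 0.074 0.008]
   0.037 0.046 120 med [ 0.5452 -0.0659  0.0399] mid [ 0.5557 -0.0501  0.0415] ext [0.092 0.051 0.009]
   0.062 0.07 571 med [ 0.5505 -0.0408  0.0657] mid [ 0.5567 -0.0294  0.0659] ext [0.089 0.087 0.008]
   0.095 0.108 146 med [ 0.5654 -0.0365  0.103 ] mid [ 0.5978 -0.0343  0.1014] ext [0.105 0.04  0.013]
side0 box centre px [ 0.525 -0.313  0.04 ]
   0.008 0.016 97 med [ 0.512  -0.3286  0.0119] mid [ 0.5258 -0.3128  0.012 ] ext [0.102 0.072 0.008]
   0.024 0.032 1058 med [ 0.5217 -0.3075  0.029 ] mid [ 0.5251 -0.3022  0.0281] ext [0.1   0.093 0.008]
   0.037 0.046 131 med [ 0.5248 -0.3033  0.0417] mid [ 0.5253 -0.3013  0.0415] ext [0.024 0.026 0.009]
```

View pics/wrist0.png

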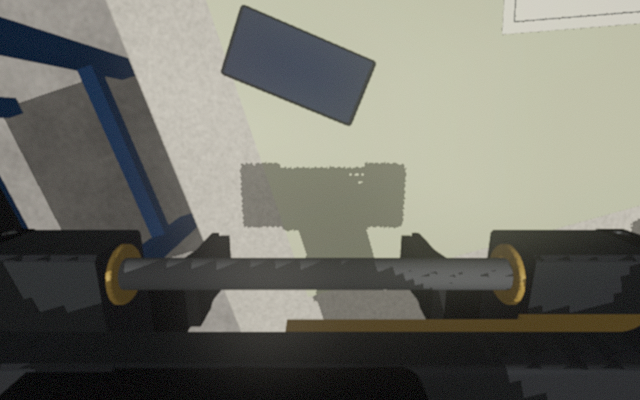

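The wrist view shows only bench and the fingers along its bottom edge (rows above 230). The ring centre comes out at about (0.558,-0.029,0.066) and the button at about (0.526,-0.301,0.042). The two cameras agree, and the heights match the text. I'll move to look at the ring from close by, closing the fingers on the way.

Request:
play_rows --commands "0.48 -1 0 0 0 0.1;0.48 -1 0 0 0 0.1;0.48 -1 0 0 0 0.1;0.48 -1 0 0 0 0.1;0.48 -1 0 0 0 0.1;0.48 -1 0 0 0 0.1;0.48 -1 0 0 0 0.1;0.48 -1 0 0 0 0.1;0.48 -1 0 0 0 0.1;0.48 -1 0 0 0 0.1;0.48 -1 0 0 0 0.1;0.48 -1 0 0 0 0.1;0.48 -1 0 0 0 0.1;0.48 -1 0 0 0 0.1;0.48 -1 0 0 0 0.1;0.48 -1 0 0 0 0.1;0.48 -1 0 0 0 0.1;0.48 -1 0 0 0 0.1;0.48 -1 0 0 0 0.1;0.2 -0.9 0 0 0 0.1" --grip 0

```text
time_s: 2.15
tcp_pos: [0.4618, -0.0004, 0.2223]
ee_rot: [[1.0, 0.005, -0.0], [0.005, -1.0, -0.0], [-0.0, 0.0, -1.0]]
wrist_force: [-0.3, -0.2, 0.4]
gripper_width: 0.01
gripper_force: 0.0
```

Request:
play_rows --commands "0 -0.9 0 0 0 0;0 0 0 0 0 0;0 0 0 0 0 0"

```text
time_s: 2.45
tcp_pos: [0.461, -0.0264, 0.2223]
ee_rot: [[1.0, 0.004, -0.0], [0.004, -1.0, 0.0], [-0.0, -0.0, -1.0]]
wrist_force: [0.7, 0.2, -0.1]
gripper_width: 0.0
gripper_force: 0.0
```

```bash
cat > look.py <<'E'
import sys
from station import r, cams
from h import *
def grab(n,tag):
    ci=cams.camera_info(n); im,d=cams.capture(n)
    np.savez(f'pics/{tag}.npz',im=im,d=d,**{k:np.array(ci[k]) for k in('mtx','R','t')}); return load(tag)
def state():
    s=r.sense(); print(round(s['time_s'],2),'tcp',s['tcp_pos'].round(4),'x',s['ee_rot'][:,0].round(3),'F',np.round(s['wrist_force'],2)); return s
E
python3 - <<'E'
from look import *
state(); L=grab('wrist','w1'); P=cloud(L).reshape(-1,3)
P=P[~np.isnan(P).any(1)]
q=P[(abs(P[:,2]-.066)<.003)&(np.hypot(P[:,0]-.558,P[:,1]+.029)<.07)]
c,rr=cv2.minEnclosingCircle(q[:,:2].astype(np.float32)); print('ring',c,rr,np.median(q[:,2]))
q=P[(abs(P[:,2]-.103)<.003)&(np.hypot(P[:,0]-.558,P[:,1]+.029)<.03)]
print('hex',cv2.minEnclosingCircle(q[:,:2].astype(np.float32)),np.median(q[:,2]))
q=P[(abs(P[:,2]-.012)<.003)]; print('plate',cv2.minAreaRect((q[:,:2]*1000).astype(np.float32)))
o=rect(L,.48,.68,-.11,.05,.066,.00033); cv2.imwrite('pics/o1.png',np.clip(o*2.0,0,255).astype(np.uint8)); print(o.shape)
L=load('top0');P=cloud(L).reshape(-1,3);P=P[~np.isnan(P).any(1)]
q=P[(abs(P[:,2]-.012)<.003)&(P[:,0]>.45)&(P[:,0]<.85)&(abs(P[:,1]+.04)<.11)]; print('plate top',cv2.minAreaRect((q[:,:2]*1000).astype(np.float32)))
E
```

```text
2.45 tcp [ 0.461  -0.0264  0.2223] x [ 1.     0.004 -0.   ] F [ 0.73  0.25 -0.12]
ring (0.5582643151283264, -0.02779553458094597) 0.045206498354673386 0.06548714561747493
hex ((0.5582971572875977, -0.028067905455827713), 0.012587008066475391) 0.10305731703239202
plate ((513.1575317382812, -1.01629638671875), (256.8816833496094, 613.379638671875), 0.1686950922012329)
(607, 485, 3)
plate top ((638.970703125, -34.09294128417969), (139.95986938476562, 310.5453186035156), 85.2301254272461)
```

View pics/o1.png

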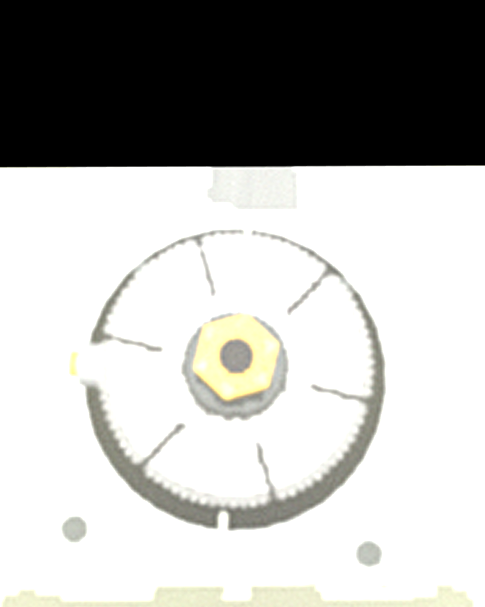

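The rectified view shows the ring centred at about (236,369). The witness mark is at (223,520) and the lines lie about 21° counter-clockwise of the rig axis, whose yaw is -4.8°. The index is therefore about -0.37 rad, which fits the stated range. I'll rub on the ring's near top at a radius of about 36 mm, moving towards +y, which is clockwise.

Request:
play_rows --commands "0.345 -0.046 -0.8 0 0 0;0.345 -0.046 -0.8 0 0 0;0.345 -0.046 -0.8 0 0 0;0.345 -0.046 -0.8 0 0 0;0.345 -0.046 -0.8 0 0 0;0.345 -0.046 -0.8 0 0 0;0 0 0 0 0 0;0 0 0 0 0 0"

```text
time_s: 3.3
tcp_pos: [0.5232, -0.0335, 0.0786]
ee_rot: [[1.0, 0.007, -0.001], [0.007, -1.0, -0.0], [-0.001, 0.0, -1.0]]
wrist_force: [-0.2, 0.7, 1.0]
gripper_width: 0.005
gripper_force: 0.0
```

Request:
play_rows --commands "0 0 -0.2 0 0 0;0 0 -0.1 0 0 0;0 0 -0.05 0 0 0;0 0 0 0 0 0;0 0 0 0 0 0"

```text
time_s: 3.8
tcp_pos: [0.5233, -0.0343, 0.0684]
ee_rot: [[1.0, 0.005, 0.001], [0.005, -1.0, 0.0], [0.001, -0.0, -1.0]]
wrist_force: [-1.1, -0.2, 0.3]
gripper_width: 0.003
gripper_force: 0.0
```

Request:
play_rows --commands "0 0 -0.05 0 0 0;0 0 -0.03 0 0 0;0 0 0 0 0 0;0 0 0 0 0 0"

```text
time_s: 4.2
tcp_pos: [0.5235, -0.0344, 0.0664]
ee_rot: [[1.0, 0.006, 0.001], [0.006, -1.0, -0.0], [0.001, 0.0, -1.0]]
wrist_force: [-1.7, -0.3, 5.3]
gripper_width: 0.005
gripper_force: 2.7
```

Request:
play_rows --commands "0 0 -0.04 0 0 0;0 0 0 0 0 0;0 0 0 0 0 0"

```text
time_s: 4.5
tcp_pos: [0.5235, -0.0345, 0.0663]
ee_rot: [[1.0, 0.006, 0.001], [0.006, -1.0, -0.001], [0.001, 0.001, -1.0]]
wrist_force: [-4.1, -0.6, 11.7]
gripper_width: 0.007
gripper_force: 6.1
```

Request:
play_rows --commands "-0.006 0.035 0 0 0 -0.2;-0.005 0.035 0 0 0 -0.2;-0.004 0.035 0 0 0 -0.2;-0.003 0.035 0 0 0 -0.2;-0.002 0.035 0 0 0 -0.2;-0.001 0.035 0 0 0 -0.2;0 0.035 0 0 0 -0.2;0 0.035 0 0 0 -0.2;0 0 0 0 0 0"

```text
time_s: 5.4
tcp_pos: [0.5229, -0.0261, 0.0663]
ee_rot: [[0.973, -0.232, 0.001], [-0.232, -0.973, -0.001], [0.001, 0.001, -1.0]]
wrist_force: [-3.5, -0.1, 13.5]
gripper_width: 0.003
gripper_force: 6.1
```

```bash
cat > ang.py <<'E'
from look import *
def ang(L,c=(.5582,-.0279),yaw=np.radians(-4.8)):
    th=np.radians(np.arange(0,360,.5)); rs=np.linspace(.026,.042,25)
    X=np.stack([c[0]+rs[None]*np.cos(th)[:,None],c[1]+rs[None]*np.sin(th)[:,None],np.full((len(th),25),.066)],-1)
    p=(X@L['R'].T+L['t'])@L['mtx'].T; m=(p[...,:2]/p[...,2:]).astype(np.float32)
    g=cv2.remap(cv2.cvtColor(L['im'],cv2.COLOR_BGR2GRAY),m[...,0],m[...,1],cv2.INTER_LINEAR).astype(float)
    a=np.median(g,1); k=25
    bg=np.array([np.median(np.roll(a,-i+k)[:2*k+1]) for i in range(len(a))]); dk=np.clip((bg-a)/np.maximum(bg,5),0,1)
    pk=[i for i in range(len(a)) if dk[i]>.12 and dk[i]==max(dk[np.arange(i-8,i+9)%len(a)])]
    print('peaks deg',[(round(float(np.degrees(th[i]-yaw))%360,1),round(float((np.degrees(th[i]-yaw)+30)%60-30),1),round(dk[i],2)) for i in pk])
E
python3 - <<'E'
from ang import *
ang(load('w1'));ang(load('top0')); state(); ang(grab('top','t2')); L=grab('wrist','w2'); ang(L)
E
```

```text
peaks deg [(21.3, 21.3, np.float64(0.39)), (80.3, 20.3, np.float64(0.4)), (140.3, 20.3, np.float64(0.45)), (200.8, 20.8, np.float64(0.41)), (261.3, 21.3, np.float64(0.43)), (321.8, 21.8, np.float64(0.43))]
peaks deg [(21.3, 21.3, np.float64(0.35)), (79.8, 19.8, np.float64(0.34)), (80.3, 20.3, np.float64(0.34)), (139.8, 19.8, np.float64(0.42)), (200.3, 20.3, np.float64(0.38)), (200.8, 20.8, np.float64(0.38)), (262.3, 22.3, np.float64(0.32)), (321.8, 21.8, np.float64(0.41))]
5.4 tcp [ 0.5229 -0.0261  0.0663] x [ 0.973 -0.232  0.001] F [-3.55 -0.1  13.53]
peaks deg [(96.8, -23.2, np.float64(0.19)), (97.3, -22.7, np.float64(0.19)), (118.3, -1.7, np.float64(0.12)), (118.8, -1.2, np.float64(0.12)), (119.3, -0.7, np.float64(0.12)), (199.8, 19.8, np.float64(0.38)), (215.3, -24.7, np.float64(0.43)), (215.8, -24.2, np.float64(0.43)), (216.3, -23.7, np.float64(0.43)), (216.8, -23.2, np.float64(0.43)), (225.8, -14.2, np.float64(0.19)), (226.3, -13.7, np.float64(0.19)), (226.8, -13.2, np.float64(0.19)), (240.3, 0.3, np.float64(0.15)), (240.8, 0.8, np.float64(0.15)), (241.3, 1.3, np.float64(0.15)), (249.3, 9.3, np.float64(0.18)), (249.8, 9.8, np.float64(0.18)), (250.3, 10.3, np.float64(0.18)), (269.3, 29.3, np.float64(0.42)), (351.8, -8.2, np.float64(0.14))]
peaks deg [(8.3, 8.3, np.float64(0.55)), (67.3, 7.3, np.float64(0.57)), (170.8, -9.2, np.float64(0.15)), (171.3, -8.7, np.float64(0.15)), (248.3, 8.3, np.float64(0.47)), (308.8, 8.8, np.float64(0.54))]
```

The wrist picture, measured in code, puts four lines at about 8.1°. The ring has followed with no slip and about 0.14 rad remains. I'll rub about 0.11 rad more, then lift so that the detent centres it.

Request:
play_rows --commands "0.002 0.035 0 0 0 -0.2;0.003 0.035 0 0 0 -0.2;0.004 0.035 0 0 0 -0.2;0.004 0.03 0 0 0 -0.17;0 0 0 0 0 0"

```text
time_s: 6.0
tcp_pos: [0.5234, -0.0217, 0.0663]
ee_rot: [[0.939, -0.343, 0.001], [-0.343, -0.939, -0.0], [0.001, -0.0, -1.0]]
wrist_force: [-5.4, 1.0, 12.6]
gripper_width: 0.004
gripper_force: 6.1
```

```bash
python3 - <<'E'
from ang import *
state(); ang(grab('wrist','w3'))
E
```

```text
6.0 tcp [ 0.5234 -0.0217  0.0663] x [ 0.939 -0.343  0.001] F [-5.36  0.96 12.59]
peaks deg [(59.8, -0.2, np.float64(0.56)), (163.3, -16.7, np.float64(0.16)), (163.8, -16.2, np.float64(0.16)), (240.8, 0.8, np.float64(0.45)), (241.3, 1.3, np.float64(0.45)), (301.8, 1.8, np.float64(0.55)), (1.3, 1.3, np.float64(0.55))]
```

The lines now stand at about 1°, so the ring is within the pull-in zone. I'll lift straight up, wait and check.

Request:
play_rows --commands "0 0 0.3 0 0 0;-0.1 0 0.8 0 0 0.3;-0.6 0 1 0 0 0.5;-0.8 0 1 0 0 0.5;-0.4 0 0.8 0 0 0.5;0 0 0.8 0 0 0.5;0 0 0 0 0 0;0 0 0 0 0 0"

```text
time_s: 6.85
tcp_pos: [0.466, -0.0217, 0.2057]
ee_rot: [[1.0, -0.006, 0.001], [-0.006, -1.0, 0.001], [0.001, -0.001, -1.0]]
wrist_force: [-0.1, 0.6, -0.8]
gripper_width: 0.005
gripper_force: 0.0
```

```bash
python3 - <<'E'
from ang import *
state(); L=grab('wrist','w4'); ang(L)
o=rect(L,.48,.66,-.11,.05,.066,.00033); cv2.imwrite('pics/o4.png',np.clip(o*1.6,0,255).astype(np.uint8))
P=cloud(load('top0'));Q=P.reshape(-1,3)
for n in('top0','side0'):
    Q=cloud(load(n)).reshape(-1,3);Q=Q[~np.isnan(Q).any(1)];q=Q[(abs(Q[:,2]-.042)<.003)&(np.hypot(Q[:,0]-.526,Q[:,1]+.301)<.03)]
    print(n,cv2.minEnclosingCircle(q[:,:2].astype(np.float32)),np.median(q,0))
    q=Q[(abs(Q[:,2]-.029)<.003)&(np.hypot(Q[:,0]-.526,Q[:,1]+.301)<.06)]; print(cv2.minAreaRect((1000*q[:,:2]).astype(np.float32)))
E
```

```text
6.85 tcp [ 0.466  -0.0217  0.2057] x [ 1.    -0.006  0.001] F [-0.11  0.65 -0.79]
peaks deg [(59.3, -0.7, np.float64(0.4)), (59.8, -0.2, np.float64(0.4)), (119.3, -0.7, np.float64(0.42)), (179.3, -0.7, np.float64(0.42)), (240.3, 0.3, np.float64(0.42)), (300.8, 0.8, np.float64(0.41)), (0.8, 0.8, np.float64(0.42))]
top0 ((0.5267500281333923, -0.3005845248699188), 0.012843593955039978) [ 0.52684462 -0.30088504  0.041728  ]
((526.689208984375, -301.26019287109375), (83.86970520019531, 65.29995727539062), 28.062726974487305)
side0 ((0.5253093242645264, -0.3014289140701294), 0.013234678655862808) [ 0.52507398 -0.30262424  0.04171672]
((524.9921875, -302.2819519042969), (84.1498031616211, 64.73930358886719), 28.97063636779785)
```

View pics/o4.png

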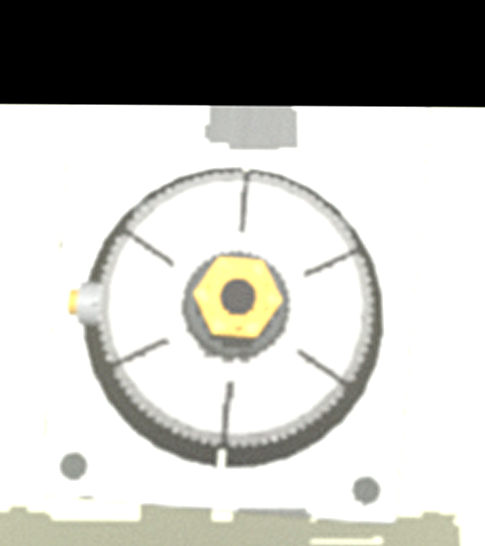

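The ring has clicked in: the black line meets the white witness mark at (223,450) and the hexagon's flat faces the microscope (top edge of the view). Next is the button at (0.526,-0.301,0.042).

Request:
play_rows --commands "0.2 -0.93 0 0 0 0;0.2 -0.93 0 0 0 0;0.2 -0.93 0 0 0 0;0.2 -0.93 0 0 0 0;0.2 -0.93 0 0 0 0;0.2 -0.93 0 0 0 0;0.2 -0.93 0 0 0 0;0.2 -0.93 -0.4 0 0 0;0.2 -0.93 -0.6 0 0 0;0.2 -0.93 -0.8 0 0 0;0 0 -0.9 0 0 0;0 0 -0.9 0 0 0;0 0 -0.8 0 0 0;0 0 -0.5 0 0 0;0 0 0 0 0 0;0 0 0 0 0 0"

```text
time_s: 8.5
tcp_pos: [0.5256, -0.3008, 0.0574]
ee_rot: [[1.0, -0.005, -0.002], [-0.005, -1.0, 0.0], [-0.002, -0.0, -1.0]]
wrist_force: [0.1, -0.1, -0.8]
gripper_width: 0.005
gripper_force: 0.0
```

Request:
play_rows --commands "0 0 -0.3 0 0 0;0 0 -0.15 0 0 0;0 0 -0.1 0 0 0;0 0 -0.1 0 0 0;0 0 -0.06 0 0 0;0 0 -0.06 0 0 0;0 0 0 0 0 0;0 0 0 0 0 0"

```text
time_s: 9.3
tcp_pos: [0.526, -0.3008, 0.0364]
ee_rot: [[1.0, -0.005, 0.0], [-0.005, -1.0, -0.0], [0.0, 0.0, -1.0]]
wrist_force: [-2.5, 2.8, 7.6]
gripper_width: 0.005
gripper_force: 3.5
```

Request:
play_rows --commands "0 0 -0.04 0 0 0;0 0 0 0 0 0;0 0 0 0 0 0"

```text
time_s: 9.6
tcp_pos: [0.526, -0.3008, 0.0363]
ee_rot: [[1.0, -0.005, 0.0], [-0.005, -1.0, -0.0], [0.0, 0.0, -1.0]]
wrist_force: [-4.1, 2.8, 12.7]
gripper_width: 0.01
gripper_force: 6.1
```

The button is bottomed: the tip stopped at 0.0363 while the force rose to 12.7 N. I'll lift away and check.

Request:
play_rows --commands "0 0 0.15 0 0 0;0 0 0.3 0 0 0;0 0 0.8 0 0 0;0 0 1 0 0 0;-0.5 0 1 0 0 0;-1 0 1 0 0 0;-1 0 0.5 0 0 0;0 0 0 0 0 0;0 0 0 0 0 0;0 0 0 0 0 0"

```text
time_s: 10.6
tcp_pos: [0.4514, -0.3008, 0.1761]
ee_rot: [[1.0, -0.005, -0.0], [-0.005, -1.0, 0.0], [-0.0, -0.0, -1.0]]
wrist_force: [0.3, -0.1, -1.0]
gripper_width: 0.002
gripper_force: 0.0
```

```bash
python3 - <<'E'
from ang import *
state(); L=grab('top','t5'); ang(L)
for n in('t5',):
    Q=cloud(load(n)).reshape(-1,3);Q=Q[~np.isnan(Q).any(1)];q=Q[(abs(Q[:,2]-.042)<.008)&(np.hypot(Q[:,0]-.526,Q[:,1]+.301)<.012)]
    print('button',np.median(q,0))
    q=Q[(abs(Q[:,2]-.029)<.003)&(np.hypot(Q[:,0]-.526,Q[:,1]+.301)<.06)]; print(cv2.minAreaRect((1000*q[:,:2]).astype(np.float32)))
d=cv2.absdiff(load('top0')['im'],L['im']).max(2); 
n,_,st,ce=cv2.connectedComponentsWithStats((d>40).astype(np.uint8)); print([(s.tolist(),c.round().tolist()) for s,c in zip(st[1:],ce[1:]) if s[4]>25])
E
```

```text
10.6 tcp [ 0.4514 -0.3008  0.1761] x [ 1.    -0.005 -0.   ] F [ 0.3  -0.09 -0.99]
peaks deg [(58.8, -1.2, np.float64(0.29)), (59.3, -0.7, np.float64(0.29)), (119.3, -0.7, np.float64(0.36)), (177.3, -2.7, np.float64(0.4)), (240.3, 0.3, np.float64(0.32)), (240.8, 0.8, np.float64(0.32)), (300.3, 0.3, np.float64(0.35)), (300.8, 0.8, np.float64(0.35)), (1.3, 1.3, np.float64(0.51))]
button [nan nan nan]
((0.0, 0.0), (0.0, 0.0), 0.0)
[([324, 138, 18, 42, 266], [331.0, 160.0]), ([399, 152, 25, 54, 582], [410.0, 182.0]), ([368, 165, 152, 109, 6422], [450.0, 215.0]), ([328, 181, 8, 13, 58], [331.0, 188.0]), ([330, 180, 14, 40, 149], [337.0, 199.0]), ([365, 211, 9, 10, 68], [369.0, 215.0]), ([232, 221, 151, 179, 4223], [309.0, 331.0]), ([349, 251, 8, 9, 56], [353.0, 255.0]), ([34, 327, 77, 73, 3154], [71.0, 362.0]), ([0, 366, 26, 34, 465], [10.0, 381.0]), ([277, 381, 51, 19, 721], [304.0, 391.0])]
  return _methods._mean(a, axis=axis, dtype=dtype,
  ret = um.true_divide(
```

The ring is still in its click. The arm hides the box from above, so I'll check it with the side and wrist cameras.

```bash
python3 - <<'E'
from ang import *
for n in('side','wrist'):
    L=grab(n,n+'6'); Q=cloud(L).reshape(-1,3);Q=Q[~np.isnan(Q).any(1)];q=Q[(abs(Q[:,2]-.042)<.008)&(np.hypot(Q[:,0]-.526,Q[:,1]+.301)<.011)]
    print(n,'button',len(q),np.median(q,0) if len(q) else '')
    q=Q[(abs(Q[:,2]-.029)<.003)&(np.hypot(Q[:,0]-.526,Q[:,1]+.301)<.06)]
    if len(q): print(cv2.minAreaRect((1000*q[:,:2]).astype(np.float32)))
    cv2.imwrite(f'pics/{n}6.png',L['im'])
E
```

```text
side button 88 [ 0.5256618  -0.30091932  0.04209121]
((524.86328125, -302.1370544433594), (84.78289031982422, 64.836669921875), 28.604740142822266)
wrist button 552 [ 0.5262217  -0.30105416  0.04168401]
((526.001953125, -302.3690185546875), (84.43843078613281, 64.49718475341797), 28.155860900878906)
```

View pics/side6.png

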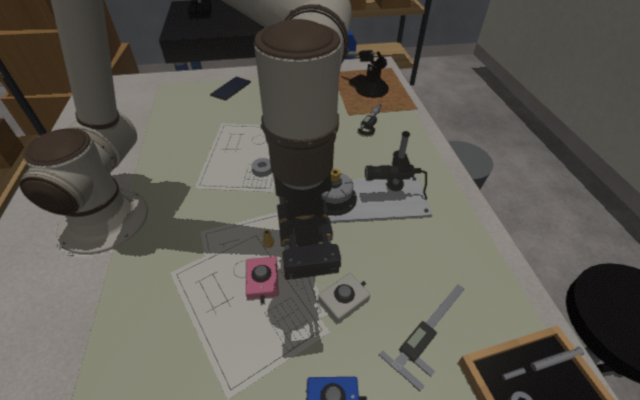

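The pale box at (345,296) hasn't moved, its button is up at 0.042 m, and the arm stands clear of everything.

```bash
python3 -c "
from station import r
print(r.finish_job())"
```

```text
the job is handed in; nothing more can be done
None
```

The job is handed in (no verdict came back): I turned the ring clockwise into its next click, pressed the capture button fully down and let it come up again, and the box stands where it was, with the arm clear.

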